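# Sort returned lashing hardware into its sample trays

### The job

Sort the loose lashing hardware on the table into the three trays: both shackles, both rings and the one plastic corner protector each go in the tray that shows a sample of that kind on its tongue. Everything must end lying flat on its tray's floor, side by side and not on top of or leaning against anything (the corner protector on its broad foot, as it stands now). Leave the phone and the water bottle where they are.

Things in the scene. Friction and masses are not known exactly. Their poses are not given: they have to be found in the camera images.
- shackle_a: Steel D-shackle lying flat, any yaw, 12 mm bar, 12 mm high, 70 mm long, 220 g, two alike. Origin at mid-height (6 mm up) between the legs; x along the legs, z up. Legs straight from x -14 to 16 mm, outer sides at y +-20; bow ends at x 36; pin along y at x -24, from y -24 to 34 (dark head at +y, 12 mm wide); eyes at x -34 to -14. Grip across the legs at x 0 to 8 mm.
- shackle_b: Steel D-shackle lying flat, any yaw, 12 mm bar, 12 mm high, 70 mm long, 220 g, two alike. Origin at mid-height (6 mm up) between the legs; x along the legs, z up. Legs straight from x -14 to 16 mm, outer sides at y +-20; bow ends at x 36; pin along y at x -24, from y -24 to 34 (dark head at +y, 12 mm wide); eyes at x -34 to -14. Grip across the legs at x 0 to 8 mm.
- ring_a: Plain round steel lashing ring lying flat, two alike: 12 mm round bar, outside 52 mm, hole 28 mm, 12 mm high, 120 g. Origin at its centre, 6 mm above what it lies on; z up. Grip across the outside.
- ring_b: Plain round steel lashing ring lying flat, two alike: 12 mm round bar, outside 52 mm, hole 28 mm, 12 mm high, 120 g. Origin at its centre, 6 mm above what it lies on; z up. Grip across the outside.
- corner: Dark grey plastic corner (edge) protector, an L of 10 mm plates, 90 g, any yaw. Origin at the centre of the underside of its foot, z up. Foot 60 (x) by 54 (y) by 10 mm, low ribs on top to 12 mm; upright leg on its +x edge, x 20 to 30 mm, 54 mm along y, top 50 mm above the underside. Grip the leg across its thickness, at x 25 mm.
- tray_shackle: Low grey steel tray, fixed; sample on its tongue: a shackle lying flat (fixed, to 16 mm above table). Origin under its middle at table height; x is the long way, towards the sample. Inside x +-85, y +-60 mm; floor 4 mm up, rim 34 mm up, walls 4 mm. Tongue: 4 mm plate from x 89 to 163. Yaw within 9 degrees of straight ahead; the three trays are alike but for the sample and swap places.
- tray_ring: Low grey steel tray, fixed; sample on its tongue: a ring lying flat (fixed, to 16 mm above table). Origin under its middle at table height; x is the long way, towards the sample. Inside x +-85, y +-60 mm; floor 4 mm up, rim 34 mm up, walls 4 mm. Tongue: 4 mm plate from x 89 to 163. Yaw within 9 degrees of straight ahead; the three trays are alike but for the sample and swap places.
- tray_corner: Low grey steel tray, fixed; sample on its tongue: a corner protector standing on its foot (fixed, to 54 mm above table). Origin under its middle at table height; x is the long way, towards the sample. Inside x +-85, y +-60 mm; floor 4 mm up, rim 34 mm up, walls 4 mm. Tongue: 4 mm plate from x 89 to 163. Yaw within 9 degrees of straight ahead; the three trays are alike but for the sample and swap places.
- phone: black phone lying loose on the table, 150 mm (x) by 73 mm (y) by 9 mm; origin at the centre of its underside. Not to be moved.
- bottle: clear water bottle with green cap and label, standing loose, 64 mm across, 190 mm tall; origin at the centre of its underside. Not to be moved.
Things that resemble listed ones, but are neither listed nor needed, are in the scene too. Leave any purple or turquoise look-alike of the shackle_b alone.

How it is judged:
By the outcome, as a careful person would: the job done as asked, in the order asked, and still so for the second after the job is handed in, with the robot touching nothing.
It also fails if it takes over 144 s, if anything falls off the work surface, if the arm or the gripper's body presses on something with over 40 N, if the wrist force passes 120 N, or if a joint passes its speed limit or range.

### The arm

A 6-joint arm with a two-finger parallel gripper is mounted at the origin on the work surface. World frame = base frame: x ahead of the robot, y to its left, z up, the work surface at z = 0. Lengths are in m, angles in rad, forces in N, time in s.
With the tool pointing down it reaches from about 0.3 to 0.875 m from the base axis. Payload 6.4 kg.
Tool frame: the origin (TCP) lies midway between the tips of the shut fingers; the grasp point (between the pads) lies 19 mm behind it; z points along the fingers, y is the line along which they close (so a half turn about z gives the same grasp; the last joint's range is limited). The gripper opens to 85 mm and grips with 20 to 120 N. Pads are 22 mm wide; open, the fingers measure 114 mm over their backs; the gripper's body (76 mm by 85 mm) begins 54 mm behind the grasp point. The pads swing forward as they close: fully open they stand 13 mm farther back than shut.
Start: joints at [-1.325, 0.181, 1.607, -0, 1.354, -0.206], TCP at [0.251, -0.517, 0.231] pointing down, gripper open.
Joint ranges: [-2.99, 2.99], [-0.89, 2.07], [0.3, 2.58], [-1.14, 4.28], [0, 2.63], [-3.12, 3.12]. Speed limits (rad/s): [2.57, 2.57, 3.01, 3.14, 3.14, 3.14].

### API

Orientations are given as a unit quaternion [w, x, y, z].
In Python, from bench import sensors, vision, ctrl gives the robot as it stands.
- The arm moves only by the tool carry_out, never from a script. Its argument "deltas" is text: rows parted by semicolons, each of 7 numbers parted by spaces: the shift along the tool's x, y, z in mm, then the turn, a rotation vector about the tool's x, y, z in rad, then the closure, from 0 (fully open) to 1 (shut). In form: tx ty tz ax ay az claw; .... A call has 1 to 12 rows; each row is the pose to reach, as a shift and turn from the pose commanded when the call began, along the tool's axes at that moment; what a row does not reach only later rows make up. A row lasts 1/8 s, in which the tool goes at most 62.5 mm and 10.7 degrees, less where a joint would pass 70% of its speed; a pose out of reach is approached as far as the arm can. A call with a gripper value outside its range is refused whole. The fingers move at their own pace and stop on an object; the grip force is fixed at half the most. Time passes only in rows, so rows that repeat a pose let the fingers close. It gives the time, the measured TCP pose, the force, the opening and the grip force at its end, in the units of the state.
- sensors.get_obs(): the state, without advancing time (a new reading comes with each control period).
- vision.camera(name): name is "scene" or "top" or "wrist"; returns the picture (480x640x3 uint8, blue, green, red); there is no depth.
- vision.camera_model(name): a dict with "K" (3x3 intrinsics, pixels), "extrinsics" (4x4, takes a point from world to camera coordinates); the wrist camera has in their place "hand_eye" (4x4, takes a point from camera to tool coordinates, whose origin is the TCP and whose axes are the flange's). Camera axes: x right, y down, z forward; pixel columns grow to the right and rows downward; lengths in m; the calibration is good to about 2 mm. A picture is of the moment at which its call begins: read the wrist's pose just before it. camera_model takes no time and is no camera call.
- ctrl.hand_in(): hands the job in; it is judged then, once.
The state is a dict: "time_s": time; "q": joint angles; "dq": joint speeds; "joint_efforts": joint torques, N m; "eef_pos": TCP position; "eef_rot": TCP orientation; "wrist_force": force on the tool from outside, world axes, zero at the start; "torque": the same for the moment, N m; "opening": opening from 0.0 (shut) to 1.0 (fully open); "grasp_force": force on a finger pad.
Only numpy, scipy, OpenCV 4.12 (cv2) and the standard library are available. Lean on these libraries where they do the work, as an engineer would, in place of code of your own. Each camera call takes 0.05 s, during which the arm holds its last target. There are 200 camera calls.

## Working session

There is one attempt and no reset: what is moved stays moved. The work goes in short steps, Python scripts to look and compute and a tool call to move; the robot and the scene stay as the last step left them, time stands still between calls to the robot, and variables do not carry over. Pictures are saved under pics/ and viewed, at most 14 in all, crops included, and the job is handed in when it is done.

Besides the shell and the picture viewer there is one more tool, called as a command line: name --argument value ..., lists and objects as JSON in quotes. carry_out: Moves the arm, as the interface text tells. Its arguments: {"type":"object","properties":{"deltas":{"type":"string"}},"required":["deltas"]}

```bash
ls; mkdir -p pics; python3 - <<'E'
from bench import sensors, vision
import cv2,numpy as np
o=sensors.get_obs();print({k:np.round(v,3) for k,v in o.items()})
for n in("top","scene"):
    cv2.imwrite(f"pics/{n}0.png",vision.camera(n))
for n in("top","scene","wrist"):
    print(n,{k:np.round(v,4).tolist() for k,v in vision.camera_model(n).items() if k in("K","extrinsics","hand_eye")})
E
```

```text
pics
{'time_s': np.float64(0.0), 'q': array([-1.325,  0.182,  1.608, -0.   ,  1.354, -0.206]), 'dq': array([ 0.   , -0.   ,  0.002, -0.   ,  0.001, -0.001]), 'joint_efforts': array([-0.0000e+00, -4.4488e+01, -3.5133e+01, -0.0000e+00,  9.0000e-03,
       -0.0000e+00]), 'eef_pos': array([ 0.251, -0.517,  0.23 ]), 'eef_rot': array([-0.001,  0.975,  0.224, -0.   ]), 'wrist_force': array([-0.23 ,  1.504, -0.163]), 'torque': array([ 0.025, -0.026, -0.02 ]), 'grasp_force': np.float64(0.0), 'opening': np.float64(1.004)}
top {'K': [[507.783, 0.0, 317.7169], [0.0, 507.783, 244.4945], [0.0, 0.0, 1.0]], 'extrinsics': [[-0.018, -0.9998, 0.0053, -0.0636], [-0.9959, 0.0174, -0.0892, 0.3982], [0.0891, -0.0069, -0.996, 1.1726], [0.0, 0.0, 0.0, 1.0]]}
scene {'K': [[493.795, 0.0, 317.8593], [0.0, 493.795, 233.5457], [0.0, 0.0, 1.0]], 'extrinsics': [[-0.8394, 0.543, 0.0232, 0.3369], [0.2842, 0.4749, -0.8329, -0.049], [-0.4633, -0.6925, -0.553, 1.496], [0.0, 0.0, 0.0, 1.0]]}
wrist {'K': [[357.5573, 0.0, 319.4633], [0.0, 357.5573, 240.9541], [0.0, 0.0, 1.0]], 'hand_eye': [[0.001, -0.9567, -0.2912, 0.0744], [1.0, 0.0011, -0.0002, 0.0006], [0.0005, -0.2912, 0.9567, -0.1413], [0.0, 0.0, 0.0, 1.0]]}
```

View pics/top0.png

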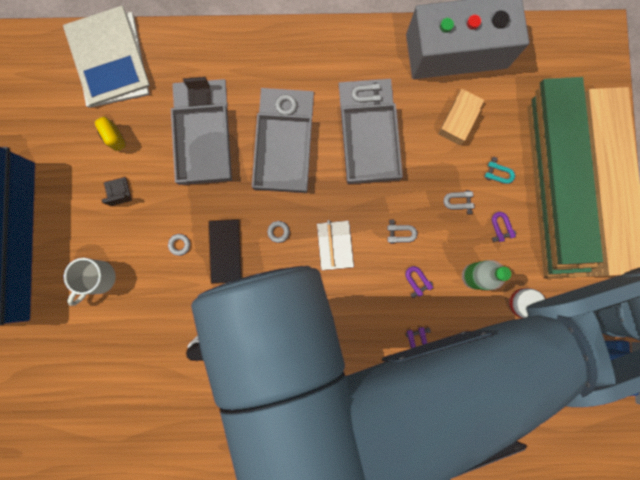

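View pics/scene0.png

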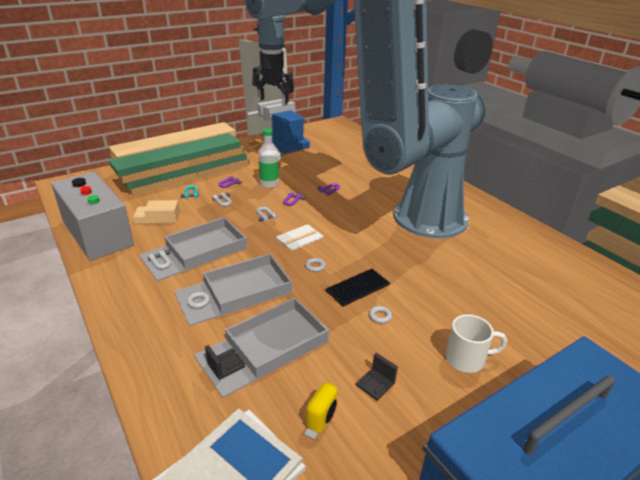

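Top view, left is +y. The trays are corner (200,145), ring (285,150) and shackle (372,140). Shackles lie at (459,201) and (402,233), rings at (179,244) and (278,232), and the corner at (117,190). The purple and turquoise shackles are decoys. The bottle is at (490,275) and the phone at (225,250).

```bash
cat > h.py <<'E'
import numpy as np,cv2
from bench import sensors,vision
from scipy.spatial.transform import Rotation as R
def tool():
    o=sensors.get_obs();T=np.eye(4);w=o["eef_rot"]
    T[:3,:3]=R.from_quat([w[1],w[2],w[3],w[0]]).as_matrix();T[:3,3]=o["eef_pos"];return T
def cam(n,T=None):
    m=vision.camera_model(n);K=np.array(m["K"])
    E=np.linalg.inv(np.array(m["extrinsics"])) if n!="wrist" else (tool() if T is None else T)@np.array(m["hand_eye"])
    return K,E
def ray(px,z,K,E):
    p=np.atleast_2d(np.array(px,float));d=(np.c_[p,np.ones(len(p))]@np.linalg.inv(K).T)@E[:3,:3].T
    return E[:3,3]+d*((z-E[2,3])/d[:,2])[:,None]
def proj(P,K,E):
    C=np.linalg.inv(E);c=np.atleast_2d(P)@C[:3,:3].T+C[:3,3];q=c@K.T;return q[:,:2]/q[:,2:]
def grey(im,smax=70,vmin=0,vmax=255):
    h=cv2.cvtColor(im,cv2.COLOR_BGR2HSV)
    return ((h[...,1]<smax)&(h[...,2]>=vmin)&(h[...,2]<=vmax)).astype(np.uint8)
def blobs(m,amin,amax):
    n,l,s,c=cv2.connectedComponentsWithStats(m)
    return [(l==i,s[i],c[i]) for i in range(1,n) if amin<s[i,4]<amax]
def move(goal_xyz,yaw_y):
    "shift in tool axes (mm) and turn about tool z so that tool y (closing line) lies at world angle yaw_y"
    T=tool();d=T[:3,:3].T@(np.array(goal_xyz)-T[:3,3])*1e3
    a=np.arctan2(T[1,1],T[0,1]);r=-((yaw_y-a+np.pi/2)%np.pi-np.pi/2)
    return np.round(d,1),round(r,3)
E
python3 - <<'E'
from h import *
im=cv2.imread("pics/top0.png");K,E=cam("top")
m=grey(im,80);m[265:]=0
for b,s,c in blobs(m,100,12000):
    if not(90<c[0]<480): continue
    z=.006 if s[4]<900 else .02
    cs=max(cv2.findContours(b.astype(np.uint8),0,2)[0],key=cv2.contourArea)
    r=cv2.minAreaRect(np.array(ray(cs[:,0],z,K,E)[:,:2]*1e3,np.float32))
    print(s.tolist(),c.round(),"rect",np.round(r[0]),np.round(r[1]),round(r[2]),"cen",ray(c,z,K,E)[0].round(3))
E
```

```text
[171, 78, 61, 106, 5555] [200. 133.] rect [677. 206.] [257. 135.] 4 cen [0.669 0.204 0.02 ]
[339, 79, 64, 105, 5545] [370. 131.] rect [ 669. -201.] [248. 133.] 3 cen [ 0.667 -0.2    0.02 ]
[252, 88, 62, 104, 5540] [283. 140.] rect [650.   8.] [132. 248.] 85 cen [0.648 0.008 0.02 ]
[103, 178, 27, 25, 443] [116. 190.] rect [537. 412.] [48. 64.] 15 cen [0.538 0.408 0.006]
[444, 191, 30, 23, 353] [459. 201.] rect [ 494. -409.] [69. 53.] 89 cen [ 0.497 -0.411  0.006]
[210, 220, 30, 45, 1234] [224. 243.] rect [405. 148.] [104.  66.] 2 cen [0.405 0.148 0.02 ]
[267, 221, 22, 22, 273] [278. 231.] rect [431.  23.] [49. 49.] 44 cen [0.431 0.023 0.006]
[317, 220, 37, 45, 1306] [335. 243.] rect [ 401. -111.] [108.  77.] 4 cen [ 0.4   -0.112  0.02 ]
[387, 220, 30, 23, 356] [401. 233.] rect [ 427. -270.] [69. 53.] 89 cen [ 0.423 -0.268  0.006]
[168, 234, 22, 22, 278] [178. 244.] rect [404. 258.] [50. 50.] 0 cen [0.404 0.258 0.006]
```

```bash
python3 - <<'E'
from h import *
print(tool().round(3)); print(move([.44,-.34,.26],0))
E
```

```text
[[ 0.9    0.437 -0.     0.251]
 [ 0.437 -0.9    0.002 -0.517]
 [ 0.    -0.002 -1.     0.23 ]
 [ 0.     0.     0.     1.   ]]
(array([247.3, -76.6, -29.3]), np.float64(-1.119))
```

carry_out --deltas "247 -77 -30 0 0 -1.119 0;247 -77 -30 0 0 -1.119 0;247 -77 -30 0 0 -1.119 0;247 -77 -30 0 0 -1.119 0;247 -77 -30 0 0 -1.119 0;247 -77 -30 0 0 -1.119 0;247 -77 -30 0 0 -1.119 0;247 -77 -30 0 0 -1.119 0;247 -77 -30 0 0 -1.119 0"

```text
time_s: 1.23
eef_pos: [0.4394, -0.3404, 0.2611]
eef_rot: [-0.0, 0.708, 0.706, 0.0]
wrist_force: [0.0, 0.1, -0.0]
opening: 0.996
grasp_force: 0.0
```

```bash
cat >> h.py <<'E'
def shot(name):
    T=tool();im=vision.camera("wrist");cv2.imwrite(f"pics/{name}.png",im);np.save(f"pics/{name}.npy",T);return im,T
E
python3 - <<'E'
from h import *
im,T=shot("w1");print(T.round(3))
K,E=cam("wrist",T);print(proj([[.497,-.411,.006],[.423,-.268,.006]],K,E))
E
```

```text
[[ 0.003  1.    -0.     0.439]
 [ 1.    -0.003  0.    -0.34 ]
 [ 0.    -0.    -1.     0.261]
 [ 0.     0.     0.     1.   ]]
[[368.1093505  260.20337307]
 [303.54282906 133.62576877]]
```

View pics/w1.png

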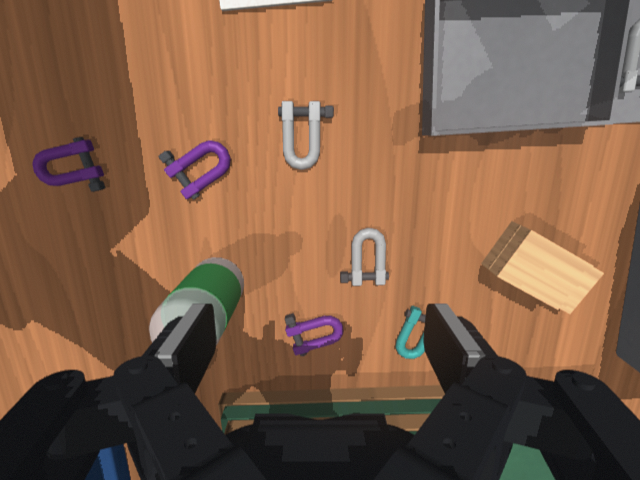

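Wrist view: up is +y, right is +x. Shackle A is at (301,135) with its pin toward +y. Shackle B is at (369,257) with its bow toward +y. The decoys are clear of both, and the shackle tray is at upper right.

```bash
cat >> h.py <<'E'
def shackles(im,K,E,near,z=.006,smax=50,vmin=120):
    out=[]
    for b,s,c in blobs(grey(im,smax,vmin),600,20000):
        p=ray(c,z,K,E)[0]
        if np.linalg.norm(p[:2]-near)>.04: continue
        cs=max(cv2.findContours(b.astype(np.uint8),0,2)[0],key=cv2.contourArea)
        r=cv2.minAreaRect(np.array(ray(cs[:,0],z,K,E)[:,:2]*1e3,np.float32))
        q=cv2.boxPoints(r);e=max((q[1]-q[0],q[2]-q[1]),key=np.linalg.norm)
        out.append((np.round(r[0],1),np.round(r[1],1),round(np.degrees(np.arctan2(e[1],e[0]))%180,1),s[4]))
    return out
E
python3 - <<'E'
from h import *
im=cv2.imread("pics/w1.png");K,E=cam("wrist",np.load("pics/w1.npy"))
for n in([.497,-.411],[.423,-.268]): print(shackles(im,K,E,n))
p=ray([[425,133],[435,135]],0.0,K,E);print(p)
E
```

```text
[(array([ 497.1, -407. ]), array([39.6, 70.7]), np.float32(92.5), np.int32(1150))]
[(array([ 420. , -269.8]), array([68.3, 38.9]), np.float32(89.9), np.int32(1487))]
[[ 0.55366304 -0.2675949   0.        ]
 [ 0.56463444 -0.26968011  0.        ]]
```

```bash
python3 - <<'E'
from h import *
print(move([.420,-.273,.001],0))
E
```

```text
(array([ 67.4, -19.5, 260.2]), np.float64(-0.002))
```

carry_out --deltas "67 -20 100 0 0 0 0;67 -20 200 0 0 0 0;67 -20 200 0 0 0 0;67 -20 200 0 0 0 0;67 -20 240 0 0 0 0;67 -20 255 0 0 0 0;67 -20 260 0 0 0 0;67 -20 260 0 0 0 0;67 -20 260 0 0 0 1;67 -20 260 0 0 0 1;67 -20 260 0 0 0 1;67 -20 260 0 0 0 1"

```text
time_s: 2.78
eef_pos: [0.4202, -0.2737, 0.0024]
eef_rot: [0.001, 0.707, 0.707, -0.0]
wrist_force: [-0.8, 0.9, 7.8]
opening: 0.435
grasp_force: 59.3
```

carry_out --deltas "0 0 -60 0 0 0 1;30 60 -120 0 0 0.187 1;73 120 -180 0 0 0.374 1;73 130 -220 0 0 1.571 1;73 130 -220 0 0 1.571 1;73 130 -220 0 0 1.571 1;73 130 -220 0 0 1.571 1;73 130 -220 0 0 1.571 1;73 130 -220 0 0 1.571 1;73 130 -220 0 0 1.571 1;73 130 -220 0 0 1.571 1;73 130 -220 0 0 1.571 1"

```text
time_s: 4.28
eef_pos: [0.5495, -0.2001, 0.2211]
eef_rot: [-0.0, 1.0, 0.001, -0.0]
wrist_force: [0.6, -0.5, -2.0]
opening: 0.435
grasp_force: 61.6
```

```bash
python3 - <<'E'
from h import *
im,T=shot("w2");print(T.round(3))
E
```

```text
[[ 1.     0.001 -0.     0.549]
 [ 0.001 -1.     0.    -0.2  ]
 [-0.    -0.    -1.     0.221]
 [ 0.     0.     0.     1.   ]]
```

View pics/w2.png

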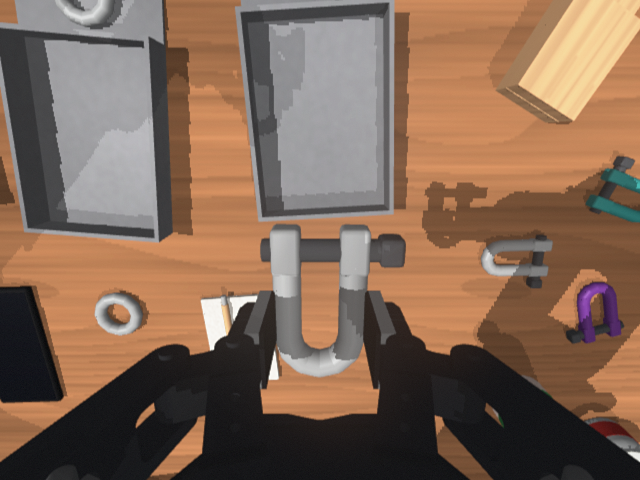

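Up is +x and right is -y. The shackle is well held, pin forward. Shackle-tray outer rim corners are about (260,220), (394,215), (393,0), (237,8). The ring-tray rim's near corners are about (26,233) and (160,241).

```bash
python3 - <<'E'
from h import *
im=cv2.imread("pics/w2.png");K,E=cam("wrist",np.load("pics/w2.npy"))
for n,p in(("sh",[[260,220],[394,215],[393,0],[237,8]]),("ring",[[26,233],[160,241],[165,37],[-1,24]])):
    q=ray(p,.034,K,E)[:,:2];e=[np.linalg.norm(q[i]-q[i-1]) for i in range(4)]
    d=(q[2]+q[3]-q[0]-q[1]);l=q[0]-q[1]
    print(n,q.round(3).tolist(),np.round(e,3),"cen",q.mean(0).round(4),"yaw",np.degrees(np.arctan2(d[1],d[0])),np.degrees(np.arctan2(-l[0],l[1])))
b=grey(im,60,100)
E
```

```text
sh [[0.544, -0.144], [0.55, -0.27], [0.725, -0.259], [0.719, -0.134]] [0.175 0.126 0.176 0.125] cen [ 0.6344 -0.2018] yaw 3.631949927882097 2.3352372843309492
ring [[0.531, 0.08], [0.523, -0.047], [0.698, -0.074], [0.707, 0.06]] [0.177 0.127 0.177 0.134] cen [0.615  0.0047] yaw -7.527067194153132 -3.4495065048841376
```

carry_out --deltas "60 0 50 0 0 -0.058 1;122 0 100 0 0 -0.058 1;122 0 130 0 0 -0.058 1;122 0 150 0 0 -0.058 1;122 0 180 0 0 -0.058 1;122 0 200 0 0 -0.058 1;122 0 210 0 0 -0.058 1;122 0 213 0 0 -0.058 1;122 0 213 0 0 -0.058 1;122 0 213 0 0 -0.058 1"

```text
time_s: 5.58
eef_pos: [0.6724, -0.2006, 0.0096]
eef_rot: [0.0, 1.0, 0.029, 0.001]
wrist_force: [0.8, 0.5, -1.9]
opening: 0.436
grasp_force: 61.7
```

carry_out --deltas "0 0 2 0 0 0 1;0 0 2 0 0 0 1;0 0 2 0 0 0 0.3;0 0 2 0 0 0 0.3;0 0 2 0 0 0 0.3;0 0 -20 0 0 0 0.3;0 0 -80 0 0 0 0;0 0 -150 0 0 0 0;-60 60 -180 0 0 0 0;-60 60 -180 0 0 0 0"

```text
time_s: 6.82
eef_pos: [0.6153, -0.2658, 0.1934]
eef_rot: [0.002, 1.0, 0.029, 0.002]
wrist_force: [0.3, 0.4, 0.3]
opening: 1.0
grasp_force: 0.0
```

```bash
python3 - <<'E'
from h import *
im,T=shot("w3")
print(move([.497,-.404,.003],np.radians(2.5)))
K,E=cam("wrist",T);print(shackles(im,K,E,[.676,-.2],.01,50,110))
E
```

```text
(array([-125. ,  127.8,  191.4]), np.float64(-1.559))
[]
```

View pics/w3.png

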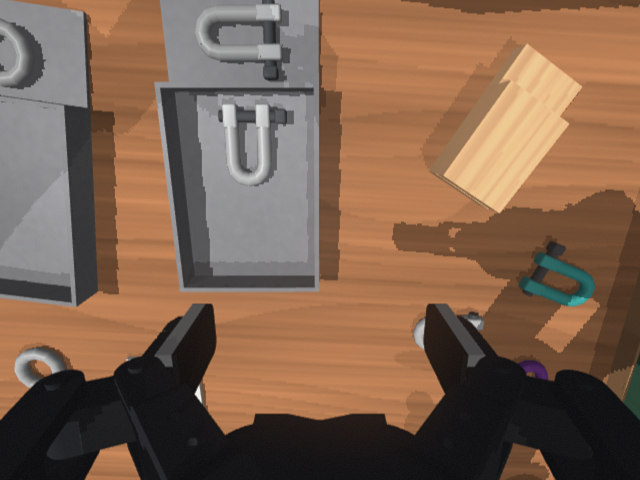

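Shackle A lies flat in the far half of its tray at about (248,140).

carry_out --deltas "-125 128 0 0 0 -1.559 0;-125 128 0 0 0 -1.559 0;-125 128 0 0 0 -1.559 0;-125 128 0 0 0 -1.559 0;-125 128 30 0 0 -1.559 0;-125 128 50 0 0 -1.559 0;-125 128 80 0 0 -1.559 0;-125 128 110 0 0 -1.559 0;-125 128 120 0 0 -1.559 0;-125 128 120 0 0 -1.559 0;-125 128 120 0 0 -1.559 0"

```text
time_s: 8.25
eef_pos: [0.4985, -0.3992, 0.0699]
eef_rot: [0.001, 0.691, 0.723, -0.0]
wrist_force: [0.5, -0.5, 0.2]
opening: 1.005
grasp_force: 0.0
```

```bash
python3 - <<'E'
from h import *
im,T=shot("w4")
print(move([.497,-.404,.003],np.radians(2.5)))
K,E=cam("wrist",T);print(shackles(im,K,E,[.497,-.408]));print(T.round(3))
E
```

```text
(array([-4.5, -1.9, 66.9]), np.float64(0.001))
[(array([ 497.3, -407.3]), array([39.9, 71.7]), np.float32(91.1), np.int32(4062))]
[[-0.045  0.999  0.001  0.499]
 [ 0.999  0.045 -0.002 -0.399]
 [-0.002  0.001 -1.     0.07 ]
 [ 0.     0.     0.     1.   ]]
```

Confirmed within 1 mm; descend and grip.

carry_out --deltas "-5 -2 40 0 0 0.02 0;-5 -2 60 0 0 0.02 0;-5 -2 67 0 0 0.02 0;-5 -2 67 0 0 0.02 0;-5 -2 67 0 0 0.02 1;-5 -2 67 0 0 0.02 1;-5 -2 67 0 0 0.02 1;-5 -2 67 0 0 0.02 1;-5 -2 0 0 0 0.02 1;-5 -2 -60 0 0 0.02 1;-5 -2 -110 0 0 0.02 1"

```text
time_s: 9.68
eef_pos: [0.4961, -0.4037, 0.1807]
eef_rot: [0.001, 0.698, 0.716, -0.0]
wrist_force: [-0.0, 0.0, -2.1]
opening: 0.437
grasp_force: 61.3
```

```bash
python3 - <<'E'
from h import *
a=np.radians(3.3);c=np.array([.634,-.202]);p=c+np.array([np.cos(a),np.sin(a)])*-.038
print(p,move([p[0],p[1],.0075],a+np.pi/2))
E
```

```text
[ 0.59606301 -0.20418743] (array([197. , 105. , 173.1]), np.float64(1.539))
```

carry_out --deltas "197 105 0 0 0 1.539 1;197 105 0 0 0 1.539 1;197 105 0 0 0 1.539 1;197 105 0 0 0 1.539 1;197 105 0 0 0 1.539 1;197 105 0 0 0 1.539 1;197 105 30 0 0 1.539 1;197 105 60 0 0 1.539 1;197 105 90 0 0 1.539 1;197 105 100 0 0 1.539 1;197 105 100 0 0 1.539 1"

```text
time_s: 11.05
eef_pos: [0.5955, -0.2038, 0.0778]
eef_rot: [-0.0, 1.0, 0.03, -0.001]
wrist_force: [0.1, -0.0, -2.6]
opening: 0.439
grasp_force: 61.4
```

```bash
python3 - <<'E'
from h import *
print(move([.596,-.204,.0075],np.radians(93.3)))
E
```

```text
(array([ 0.6,  0.3, 70.3]), np.float64(0.001))
```

carry_out --deltas "1 0 40 0 0 0 1;1 0 60 0 0 0 1;1 0 68 0 0 0 1;1 0 71 0 0 0 1;1 0 71 0 0 0 1;1 0 71 0 0 0 0.3;1 0 71 0 0 0 0.3;1 0 71 0 0 0 0.3;1 0 50 0 0 0 0.3;1 0 0 0 0 0 0;1 -30 -60 0 0 0 0;1 -90 -120 0 0 0 0"

```text
time_s: 12.55
eef_pos: [0.5936, -0.1334, 0.1835]
eef_rot: [0.001, 1.0, 0.028, 0.002]
wrist_force: [0.8, -0.2, 0.1]
opening: 0.997
grasp_force: 0.0
```

```bash
python3 - <<'E'
from h import *
print(move([.431,.023,.15],np.radians(85)));print(tool().round(3))
E
```

```text
(array([-153.8, -165.2,   32.6]), np.float64(0.143))
[[ 0.998  0.056  0.004  0.594]
 [ 0.056 -0.998 -0.002 -0.133]
 [ 0.004  0.002 -1.     0.183]
 [ 0.     0.     0.     1.   ]]
```

carry_out --deltas "-80 -100 -20 0 0 0.143 0;-154 -165 20 0 0 0.143 0;-154 -165 50 0 0 0.143 0;-154 -165 70 0 0 0.143 0;-154 -165 80 0 0 0.143 0;-154 -165 80 0 0 0.143 0"

```text
time_s: 13.3
eef_pos: [0.4302, 0.023, 0.1]
eef_rot: [0.0, 0.999, -0.042, 0.001]
wrist_force: [-0.2, 0.1, 0.2]
opening: 1.0
grasp_force: 0.0
```

```bash
cat >> h.py <<'E'
def rings(im,K,E,near,z=.006):
    out=[]
    for b,s,c in blobs(grey(im,60,90),500,20000):
        cs=max(cv2.findContours(b.astype(np.uint8),0,2)[0],key=cv2.contourArea)
        w=ray(cs[:,0],z,K,E)[:,:2]*1e3;(x,y),r=cv2.minEnclosingCircle(np.array(w,np.float32))
        if np.hypot(x/1e3-near[0],y/1e3-near[1])<.03: out.append((round(x,1),round(y,1),round(2*r,1)))
    return out
E
python3 - <<'E'
from h import *
im,T=shot("w5");K,E=cam("wrist",T)
print(T.round(3),rings(im,K,E,[.431,.023]))
print(move([.431,.023,.001],np.radians(85)))
E
```

```text
[[ 0.996 -0.085  0.001  0.43 ]
 [-0.085 -0.996 -0.     0.023]
 [ 0.001  0.    -1.     0.1  ]
 [ 0.     0.     0.     1.   ]] [(430.0, 23.9, 51.7)]
(array([-0.6, -0.5, 99.7]), np.float64(0.002))
```

View pics/w5.png

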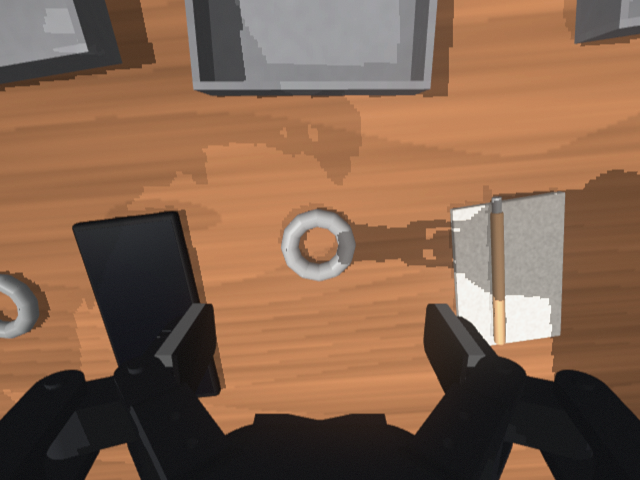

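```bash
python3 - <<'E'
from h import *
K,E=cam("wrist",np.load("pics/w5.npy"))
print(ray([[194,89],[433,92]],.034,K,E).round(4),ray([[178,211],[218,392]],.009,K,E).round(3))
E
```

```text
[[ 0.5323  0.0816  0.034 ]
 [ 0.5201 -0.0463  0.034 ]] [[0.463 0.114 0.009]
 [0.318 0.111 0.009]]
```

carry_out --deltas "0 -1 40 0 0 0 0.15;0 -1 75 0 0 0 0.15;0 -1 92 0 0 0 0.15;0 -1 98 0 0 0 0.15;0 -1 98 0 0 0 0.15;0 -1 98 0 0 0 1;0 -1 98 0 0 0 1;0 -1 98 0 0 0 1;0 -1 98 0 0 0 1;0 -1 60 0 0 0 1;0 -1 0 0 0 0 1"

```text
time_s: 14.72
eef_pos: [0.428, 0.0245, 0.0994]
eef_rot: [-0.0, 0.999, -0.043, -0.002]
wrist_force: [2.2, -0.2, -1.1]
opening: 0.554
grasp_force: 62.8
```

carry_out --deltas "60 1 -10 0 0 0 1;120 1 -10 0 0 0 1;180 1 -10 0 0 0 1;227 1 0 0 0 0 1;227 1 30 0 0 0 1;227 1 70 0 0 0 1;227 1 85 0 0 0 1;227 1 90 0 0 0 1;227 1 93 0 0 0 1;227 1 93 0 0 0 1"

```text
time_s: 15.98
eef_pos: [0.6566, 0.0037, 0.0075]
eef_rot: [0.0, 0.999, -0.043, 0.001]
wrist_force: [-0.2, 0.2, -1.2]
opening: 0.561
grasp_force: 62.9
```

Release, rise, and head for ring B (0.404, 0.258).

carry_out --deltas "0 0 1 0 0 0 0.15;0 0 1 0 0 0 0.15;0 0 1 0 0 0 0.15;0 0 -20 0 0 0 0.15;0 0 -80 0 0 0 0;-60 -40 -120 0 0 0 0;-120 -100 -120 0 0 0 0;-180 -160 -120 0 0 0 0;-230 -220 -120 0 0 0 0;-230 -235 -120 0 0 0 0;-230 -235 -110 0 0 0 0;-230 -235 -100 0 0 0 0"

```text
time_s: 17.48
eef_pos: [0.4461, 0.2593, 0.1075]
eef_rot: [-0.0, 0.999, -0.041, 0.001]
wrist_force: [-0.1, -0.3, 0.5]
opening: 0.999
grasp_force: 0.0
```

```bash
python3 - <<'E'
from h import *
im,T=shot("w6");K,E=cam("wrist",T)
r=rings(im,K,E,[.404,.258]);print(T.round(3),r)
print(move([r[0][0]/1e3,r[0][1]/1e3,.002],np.radians(85)))
E
```

```text
[[ 0.997 -0.082  0.002  0.446]
 [-0.082 -0.997  0.001  0.259]
 [ 0.002 -0.001 -1.     0.107]
 [ 0.     0.     0.     1.   ]] [(403.5, 258.9, 52.2)]
(array([-42.4,   2.6, 103.8]), np.float64(0.004))
```

View pics/w6.png

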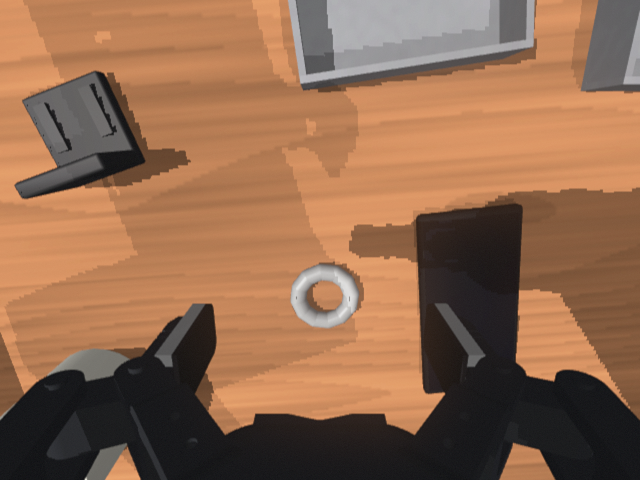

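carry_out --deltas "-42 3 40 0 0 0 0.15;-42 3 75 0 0 0 0.15;-42 3 95 0 0 0 0.15;-42 3 104 0 0 0 0.15;-42 3 104 0 0 0 0.15;-42 3 104 0 0 0 1;-42 3 104 0 0 0 1;-42 3 104 0 0 0 1;-42 3 104 0 0 0 1;-42 3 60 0 0 0 1;-42 3 0 0 0 0 1;-42 3 -20 0 0 0 1"

```text
time_s: 19.02
eef_pos: [0.4068, 0.259, 0.1307]
eef_rot: [-0.001, 0.999, -0.042, 0.003]
wrist_force: [-0.1, 1.3, -1.6]
opening: 0.548
grasp_force: 61.5
```

```bash
python3 - <<'E'
from h import *
print(move([.5752,.0118,.0075],np.radians(84.6)))
K,E=cam("wrist",np.load("pics/w6.npy"))
q=ray([[304,88],[533,47]],.034,K,E)[:,:2];l=q[0]-q[1];a=np.arctan2(-l[0],l[1])
print(q.round(4),np.linalg.norm(l),np.degrees(a),q.mean(0)+.089*np.array([np.cos(a),np.sin(a)]))
E
```

```text
(array([187.9, 232.4, 123.8]), np.float64(0.009))
[[0.5446 0.2596]
 [0.555  0.1347]] 0.12537480218597147 4.7504761070793196 [0.63851699 0.20452822]
```

carry_out --deltas "45 60 0 0 0 0 1;90 115 0 0 0 0 1;135 170 0 0 0 0 1;188 232 0 0 0 0.009 1;188 232 0 0 0 0.009 1;188 232 50 0 0 0.009 1;188 232 90 0 0 0.009 1;188 232 110 0 0 0.009 1;188 232 120 0 0 0.009 1;188 232 124 0 0 0.009 1;188 232 124 0 0 0.009 1"

```text
time_s: 20.4
eef_pos: [0.5724, 0.0111, 0.0077]
eef_rot: [0.0, 0.999, -0.046, -0.0]
wrist_force: [-19.8, 2.0, 36.6]
opening: 0.556
grasp_force: 69.5
```

Contact force shows; raise and look.

carry_out --deltas "0 0 -30 0 0 0 1;0 0 -60 0 0 0 1;0 0 -60 0 0 0 1"

```text
time_s: 20.78
eef_pos: [0.5755, 0.0107, 0.0665]
eef_rot: [0.001, 0.999, -0.047, 0.004]
wrist_force: [0.3, -0.1, -1.7]
opening: 0.549
grasp_force: 61.5
```

```bash
python3 - <<'E'
from h import *
im,T=shot("w7");print(T.round(3))
E
```

```text
[[ 0.996 -0.093  0.009  0.575]
 [-0.093 -0.996 -0.002  0.011]
 [ 0.009  0.001 -1.     0.066]
 [ 0.     0.     0.     1.   ]]
```

View pics/w7.png

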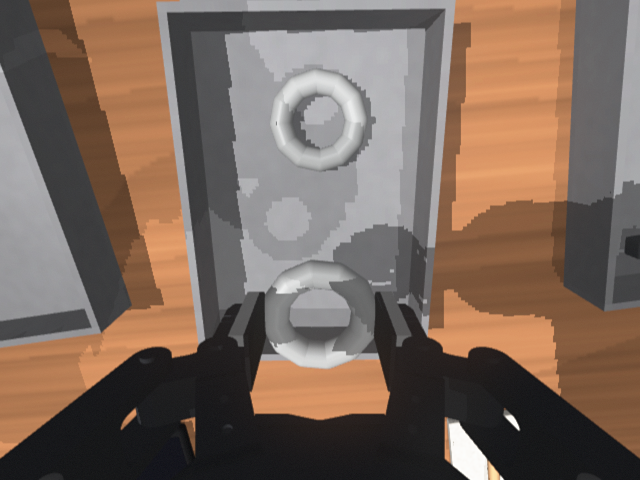

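```bash
python3 - <<'E'
from h import *
K,E=cam("wrist",np.load("pics/w7.npy"));T=np.load("pics/w7.npy")
t=np.linspace(0,2*np.pi,72)
for zt in(-.004,-.010):
  for tilt in (-25,-12,0,12,25):
    c=np.radians(tilt);R_=np.array([.02*np.cos(t)*0,t*0,t*0]).T
    p=np.c_[.020*np.cos(t)*np.cos(c),.020*np.sin(t),zt+.020*np.cos(t)*np.sin(c)]
    q=proj(p@T[:3,:3].T+T[:3,3],K,E);print(zt,tilt,q.min(0).round(),q.max(0).round())
E
```

```text
-0.004 -25 [271. 283.] [365. 340.]
-0.004 -12 [271. 276.] [365. 348.]
-0.004 0 [272. 271.] [365. 355.]
-0.004 12 [272. 268.] [365. 359.]
-0.004 25 [272. 268.] [365. 363.]
-0.01 -25 [269. 290.] [367. 348.]
-0.01 -12 [270. 282.] [367. 356.]
-0.01 0 [270. 276.] [367. 363.]
-0.01 12 [270. 273.] [367. 368.]
-0.01 25 [270. 273.] [367. 372.]
```

carry_out --deltas "0 0 30 0 0 0 1;0 0 45 0 0 0 1;0 0 52 0 0 0 1;0 0 54 0 0 0 1;0 0 54 0 0 0 1;0 0 54 0 0 0 1"

```text
time_s: 21.58
eef_pos: [0.5724, 0.0109, 0.0084]
eef_rot: [0.0, 0.999, -0.047, 0.0]
wrist_force: [-0.4, -0.6, -0.9]
opening: 0.548
grasp_force: 61.8
```

carry_out --deltas "0 0 0 0 0 0 0.15;0 0 0 0 0 0 0.15;0 0 0 0 0 0 0.15;0 0 -20 0 0 0 0.15;0 0 -80 0 0 0 0.1;-40 0 -130 0 0 0 0;-40 0 -130 0 0 0 0;-40 0 -130 0 0 0 0"

```text
time_s: 22.58
eef_pos: [0.5326, 0.0147, 0.1393]
eef_rot: [0.0, 0.999, -0.047, 0.001]
wrist_force: [0.0, 0.7, 0.6]
opening: 1.003
grasp_force: 0.0
```

```bash
python3 - <<'E'
from h import *
im,T=shot("w8");print(T.round(3));K,E=cam("wrist",T)
print(rings(im,K,E,[.655,.004],.01),rings(im,K,E,[.575,.011],.01))
t=cv2.imread("pics/top0.png")
import cv2
im2=vision.camera("top");cv2.imwrite("pics/t2.png",im2)
cv2.imwrite("pics/t2c.png",np.hstack([cv2.resize(im2[70:200,240:410],(440,336),interpolation=2),cv2.resize(im,(360,336))]))
E
```

```text
[[ 0.996 -0.094  0.002  0.533]
 [-0.094 -0.996 -0.     0.015]
 [ 0.002  0.    -1.     0.139]
 [ 0.     0.     0.     1.   ]]
[] []
```

View pics/t2c.png

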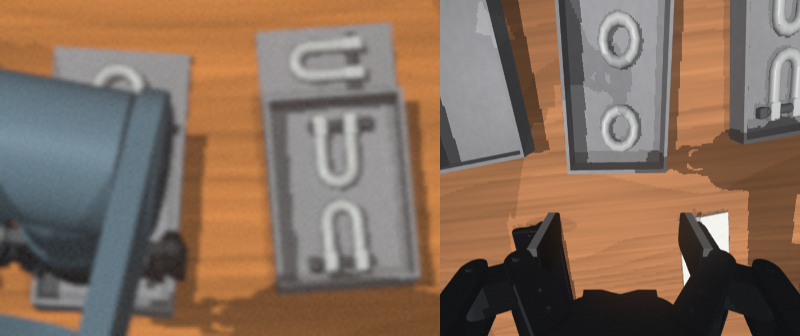

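The right panel shows both rings flat and apart at (620,40) and (620,128). The left panel shows both shackles flat and apart. Next is the corner.

carry_out --deltas "-10 -55 -61 0 0 0.187 0;-20 -110 -61 0 0 0.37 0;-30 -170 -61 0 0 0.55 0;-40 -230 -61 0 0 0.73 0;-50 -290 -61 0 0 0.9 0;-57 -345 -61 0 0 1.08 0;-57 -345 -61 0 0 1.257 0;-57 -345 -61 0 0 1.257 0;-57 -345 -61 0 0 1.257 0"

```text
time_s: 23.8
eef_pos: [0.5227, 0.3113, 0.193]
eef_rot: [-0.022, 0.807, -0.59, -0.028]
wrist_force: [0.4, -0.6, -0.5]
opening: 0.999
grasp_force: 0.0
```

```bash
python3 - <<'E'
from h import *
im,T=shot("w9");print(T.round(3));K,E=cam("wrist",T)
print(proj([[.538,.41,0],[.51,.40,.05]],K,E))
E
```

```text
[[ 0.302 -0.953 -0.019  0.523]
 [-0.951 -0.303  0.068  0.311]
 [-0.071 -0.002 -0.997  0.193]
 [ 0.     0.     0.     1.   ]]
[[276.92328835 283.82431591]
 [303.45939935 309.04074177]]
```

View pics/w9.png

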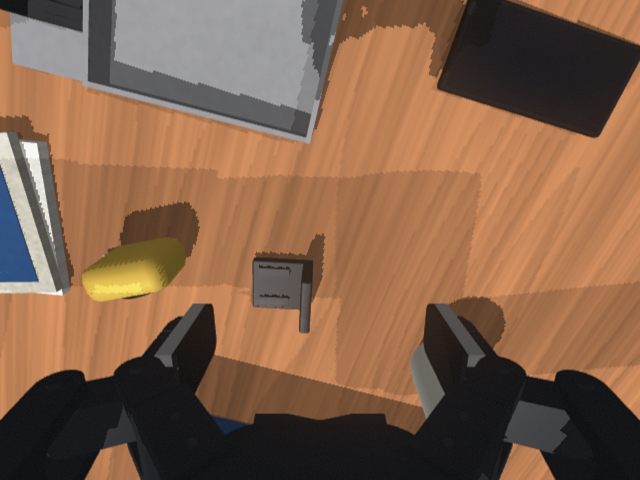

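The corner's foot is at (278,282), with its upright along (306,265–330) on the -x side. The yellow tape measure and the mug are clear of it. The arm was still turning, so I'll move above the upright and look again.

```bash
python3 - <<'E'
from h import *
K,E=cam("wrist",np.load("pics/w9.npy"))
top=ray([[307,270],[305,331]],.05,K,E);ft=ray([[254,258],[253,305]],.01,K,E)
print(top.round(4),ft.round(4))
l=top[1]-top[0];a=np.arctan2(l[1],l[0]);f=ft[1]-ft[0];print(np.degrees(a),np.linalg.norm(l),np.degrees(np.arctan2(f[1],f[0])),np.linalg.norm(f))
print(tool().round(3));c=top.mean(0);print(move([c[0],c[1],.11],a-np.pi/2))
E
```

```text
[[0.5183 0.3617 0.05  ]
 [0.5019 0.4221 0.05  ]] [[0.567  0.384  0.01  ]
 [0.5553 0.4357 0.01  ]]
105.27123318658728 0.06255171754231212 102.80073808987964 0.05292390200304666
[[ 0.303 -0.953 -0.018  0.523]
 [-0.95  -0.303  0.069  0.312]
 [-0.071 -0.003 -0.997  0.194]
 [ 0.     0.     0.     1.   ]]
(array([-74.2, -12. ,  89.1]), np.float64(0.042))
```

carry_out --deltas "0 0 0 0 0 0 0;0 0 0 0 0 0 0"

```text
time_s: 24.1
eef_pos: [0.5229, 0.3122, 0.1946]
eef_rot: [-0.023, 0.807, -0.589, -0.027]
wrist_force: [-0.8, -0.3, -0.1]
opening: 1.001
grasp_force: 0.0
```

```bash
cat >> h.py <<'E'
def full(goal,yaw_y):
    "shift mm and rotation vector to a tool-down pose with tool y at angle yaw_y (mod pi)"
    T=tool();a=np.arctan2(T[1,1],T[0,1]);y=a+((yaw_y-a+np.pi/2)%np.pi-np.pi/2)
    Y=np.array([np.cos(y),np.sin(y),0]);Z=np.array([0,0,-1.]);G=np.c_[np.cross(Y,Z),Y,Z]
    return (T[:3,:3].T@(np.array(goal)-T[:3,3])*1e3).round(1),R.from_matrix(T[:3,:3].T@G).as_rotvec().round(3)
E
python3 - <<'E'
from h import *
print(tool().round(3),full([.5076,.3977,.11],np.radians(12.8)))
E
```

```text
[[ 0.304 -0.953 -0.017  0.523]
 [-0.95  -0.304  0.07   0.312]
 [-0.071 -0.005 -0.997  0.195]
 [ 0.     0.     0.     1.   ]] (array([-79.8, -11. ,  90.6]), array([-0.002,  0.072,  0.086]))
```

carry_out --deltas "-80 -11 40 0 0.072 0.086 0.2;-80 -11 60 0 0.072 0.086 0.2;-80 -11 80 0 0.072 0.086 0.2;-80 -11 90 0 0.072 0.086 0.2;-80 -11 90 0 0.072 0.086 0.2;-80 -11 90 0 0.072 0.086 0.2"

```text
time_s: 24.85
eef_pos: [0.5241, 0.3437, 0.1042]
eef_rot: [-0.032, 0.81, -0.584, -0.035]
wrist_force: [-0.3, -0.7, 1.0]
opening: 0.798
grasp_force: 0.0
```

```bash
python3 - <<'E'
from h import *
im,T=shot("w10");print(T.round(3));K,E=cam("wrist",T)
print(full([.5076,.3977,.024],np.radians(12.8)))
E
```

```text
[[ 0.315 -0.949 -0.02   0.524]
 [-0.944 -0.315  0.094  0.344]
 [-0.095 -0.011 -0.995  0.104]
 [ 0.     0.     0.     1.   ]]
(array([-48.7,  -0.2,  85.5]), array([-0.007,  0.096,  0.098]))
```

View pics/w10.png

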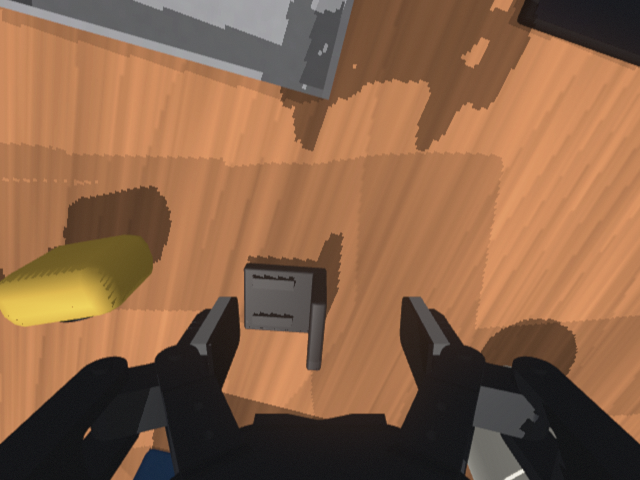

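The arm seems stuck short of the goal, probably at a joint limit. The upright now shows from (317,275) to (314,368).

```bash
python3 - <<'E'
from h import *
print(sensors.get_obs()["q"].round(3))
K,E=cam("wrist",np.load("pics/w10.npy"))
ft=ray([[246,265],[245,328]],.01,K,E);f=ft[1]-ft[0];n=np.array([-f[1],f[0],0])/np.linalg.norm(f)
print(np.degrees(np.arctan2(f[1],f[0])),np.linalg.norm(f),ft.mean(0)+.055*n)
t=ray([[312,303],[322,303],[307,368],[321,368]],.05,K,E);print(t.round(4))
T=tool();print(full([.50,.38,.15],0)); print(T[:3,:3].T@np.array([-.02,.0,.06]))
E
```

```text
[0.342 0.408 1.596 0.105 1.126 3.118]
103.12281170792896 0.054205132798365294 [0.50719742 0.39791113 0.01      ]
[[0.5194 0.3743 0.05  ]
 [0.5136 0.3723 0.05  ]
 [0.5069 0.4235 0.05  ]
 [0.4981 0.4204 0.05  ]]
(array([-46.4,  11.2, -41.5]), array([0.004, 0.096, 0.321]))
[-0.01198924  0.01829448 -0.05934282]
```

```bash
python3 - <<'E'
from h import *
T=tool()
for y in(-80,):
    y=np.radians(y);Y=np.array([np.cos(y),np.sin(y),0]);Z=np.array([0,0,-1.]);G=np.c_[np.cross(Y,Z),Y,Z]
    print(R.from_matrix(T[:3,:3].T@G).as_rotvec().round(3),(T[:3,:3].T@(np.array([.5,.36,.17])-T[:3,3])*1e3).round(1))
E
```

```text
[-0.077  0.07  -1.423] [-29.4  17.3 -63.3]
```

carry_out --deltas "-10 5 -50 0 0 0 0;-29 17 -63 -0.077 0.07 -1.423 0;-29 17 -63 -0.077 0.07 -1.423 0;-29 17 -63 -0.077 0.07 -1.423 0;-29 17 -63 -0.077 0.07 -1.423 0;-29 17 -63 -0.077 0.07 -1.423 0;-29 17 -63 -0.077 0.07 -1.423 0;-29 17 -63 -0.077 0.07 -1.423 0;-29 17 -63 -0.077 0.07 -1.423 0;-29 17 -63 -0.077 0.07 -1.423 0;-29 17 -63 -0.077 0.07 -1.423 0"

```text
time_s: 26.28
eef_pos: [0.5001, 0.3595, 0.1692]
eef_rot: [-0.0, 0.996, 0.086, -0.001]
wrist_force: [-0.0, 0.1, -0.5]
opening: 0.997
grasp_force: 0.0
```

```bash
python3 - <<'E'
from h import *
print(tool().round(3),full([.507,.398,.12],np.radians(12.9)))
E
```

```text
[[ 0.985  0.171 -0.001  0.5  ]
 [ 0.171 -0.985  0.     0.359]
 [-0.001 -0.    -1.     0.169]
 [ 0.     0.     0.     1.   ]] (array([ 13.4, -36.7,  49.2]), array([1.000e-03, 1.000e-03, 1.518e+00]))
```

carry_out --deltas "13 -37 0 0 0 -1.624 0.3;13 -37 0 0 0 -1.624 0.3;13 -37 0 0 0 -1.624 0.3;13 -37 0 0 0 -1.624 0.3;13 -37 0 0 0 -1.624 0.3;13 -37 0 0 0 -1.624 0.3;13 -37 30 0 0 -1.624 0.3;13 -37 49 0 0 -1.624 0.3;13 -37 49 0 0 -1.624 0.3;13 -37 49 0 0 -1.624 0.3;13 -37 49 0 0 -1.624 0.3"

```text
time_s: 27.65
eef_pos: [0.5064, 0.3982, 0.1201]
eef_rot: [-0.0, 0.624, 0.782, -0.0]
wrist_force: [0.5, 0.2, 0.6]
opening: 0.702
grasp_force: 0.0
```

```bash
python3 - <<'E'
from h import *
im,T=shot("w11");K,E=cam("wrist",T);print(T.round(3),sensors.get_obs()["q"].round(2),full([.507,.398,.024],np.radians(12.9)))
# predicted leg-top corners for overlay
c=np.array([.507,.398]);a=np.radians(192.9);X=np.array([np.cos(a),np.sin(a)]);Y=np.array([-X[1],X[0]])
P=[[*(c+u*.005*X+v*.027*Y),.05] for u,v in((1,1),(1,-1),(-1,-1),(-1,1))]
q=proj(P,K,E);cv2.polylines(im,[q.astype(np.int32)],True,(0,255,0),1);cv2.imwrite("pics/w11o.png",im)
E
```

```text
[[-0.222  0.975 -0.001  0.506]
 [ 0.975  0.222  0.     0.398]
 [ 0.    -0.001 -1.     0.12 ]
 [ 0.     0.     0.     1.   ]] [0.48 0.44 1.51 0.   1.19 0.26] (array([-0.4,  0.6, 96.1]), array([-0.001, -0.   , -0.   ]))
```

View pics/w11o.png

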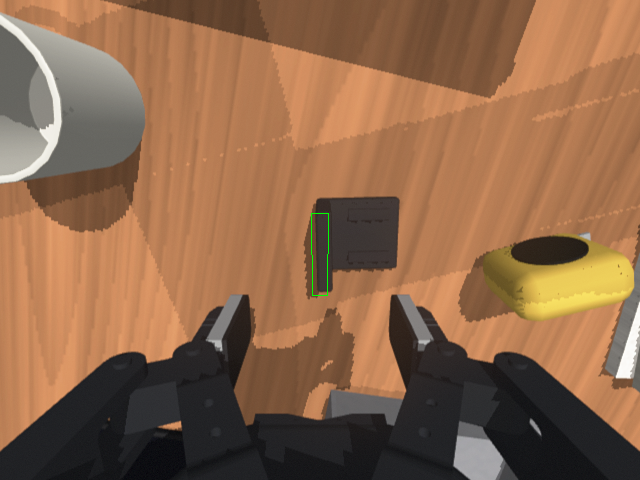

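The predicted upright outline matches within about 2 mm. Descend and grip.

carry_out --deltas "0 2 50 0 0 0 0.3;0 2 80 0 0 0 0.3;0 2 96 0 0 0 0.3;0 2 97 0 0 0 0.3;0 2 97 0 0 0 1;0 2 97 0 0 0 1;0 2 97 0 0 0 1;0 2 97 0 0 0 1;0 2 97 0 0 0 1;0 2 97 0 0 0 1;0 2 50 0 0 0 1;0 2 -30 0 0 0 1"

```text
time_s: 29.2
eef_pos: [0.5061, 0.3975, 0.1306]
eef_rot: [-0.002, 0.622, 0.783, -0.003]
wrist_force: [1.2, 0.8, -0.9]
opening: 0.106
grasp_force: 58.6
```

```bash
python3 - <<'E'
from h import *
# corner centre sits 25 mm from leg along +12.9 deg (world); put it at tray centre
a=np.radians(4.5);c=np.array([.637,.2045])
Lx=np.array([np.cos(np.radians(4.5)),np.sin(np.radians(4.5))])
p=c-.025*Lx;print(p,full([p[0],p[1],.15],a))
E
```

```text
[0.61207707 0.20253852] (array([-213.9,   59.1,  -19.5]), array([-0.007,  0.002,  0.149]))
```

carry_out --deltas "-55 15 -20 0 0 0.05 1;-110 30 -20 0 0 0.1 1;-165 45 -20 0 0 0.149 1;-214 59 -20 0 0 0.149 1;-214 59 -20 0 0 0.149 1;-214 59 0 0 0 0.149 1;-214 59 40 0 0 0.149 1;-214 59 60 0 0 0.149 1;-214 59 60 0 0 0.149 1"

```text
time_s: 30.32
eef_pos: [0.6111, 0.2042, 0.069]
eef_rot: [-0.002, 0.678, 0.735, -0.003]
wrist_force: [0.3, 0.6, -0.3]
opening: 0.105
grasp_force: 58.7
```

```bash
python3 - <<'E'
from h import *
print(full([.612,.2025,.028],np.radians(4.5)))
shot("w12")
E
```

```text
(array([-1.7,  1.1, 41. ]), array([-0.008,  0.   ,  0.001]))
```

View pics/w12.png

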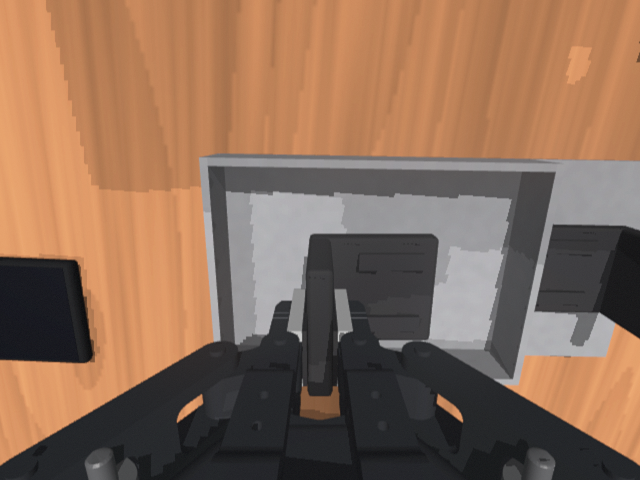

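The corner is level and centred over its tray. Lower it.

carry_out --deltas "-2 1 20 -0.008 0 0 1;-2 1 34 -0.008 0 0 1;-2 1 40 -0.008 0 0 1;-2 1 40 -0.008 0 0 1;-2 1 40 -0.008 0 0 1"

```text
time_s: 31.0
eef_pos: [0.6153, 0.2016, 0.0326]
eef_rot: [0.002, 0.679, 0.734, 0.003]
wrist_force: [0.1, 1.2, -1.0]
opening: 0.105
grasp_force: 58.7
```

carry_out --deltas "0 0 1 0 0 0 1;0 0 1 0 0 0 1;0 0 1 0 0 0 1"

```text
time_s: 31.38
eef_pos: [0.6148, 0.2015, 0.031]
eef_rot: [0.002, 0.679, 0.734, 0.002]
wrist_force: [0.1, 0.6, -1.4]
opening: 0.104
grasp_force: 58.7
```

carry_out --deltas "0 0 2 0 0 0 1;0 0 3 0 0 0 1;0 0 3 0 0 0 1"

```text
time_s: 31.75
eef_pos: [0.6147, 0.2015, 0.028]
eef_rot: [0.002, 0.679, 0.734, 0.002]
wrist_force: [-0.6, 0.1, 1.1]
opening: 0.105
grasp_force: 58.8
```

Just touching. Release, rise and retreat.

carry_out --deltas "0 0 0 0 0 0 0.5;0 0 0 0 0 0 0.5;0 0 0 0 0 0 0.5;0 0 0 0 0 0 0.5;0 0 -30 0 0 0 0.5;0 0 -90 0 0 0 0.5;0 0 -150 0 0 0 0.3;0 -60 -170 0 0 0 0;0 -120 -170 0 0 0 0;0 -180 -170 0 0 0 0;0 -220 -170 0 0 0 0;0 -220 -170 0 0 0 0"

```text
time_s: 33.25
eef_pos: [0.3921, 0.1842, 0.1965]
eef_rot: [0.002, 0.678, 0.735, 0.002]
wrist_force: [0.7, -0.8, 0.1]
opening: 1.001
grasp_force: 0.0
```

```bash
python3 - <<'E'
from h import *
a=vision.camera("scene");b=vision.camera("top");print(sensors.get_obs()["eef_pos"])
cv2.imwrite("pics/end.png",np.vstack([np.hstack([cv2.resize(a[150:400,120:420],(400,300)),cv2.resize(b[60:270,80:380],(400,300))]),np.hstack([cv2.resize(a,(400,300)),cv2.resize(b,(400,300))])]))
E
```

```text
[0.39520622 0.18429259 0.19727652]
```

View pics/end.png

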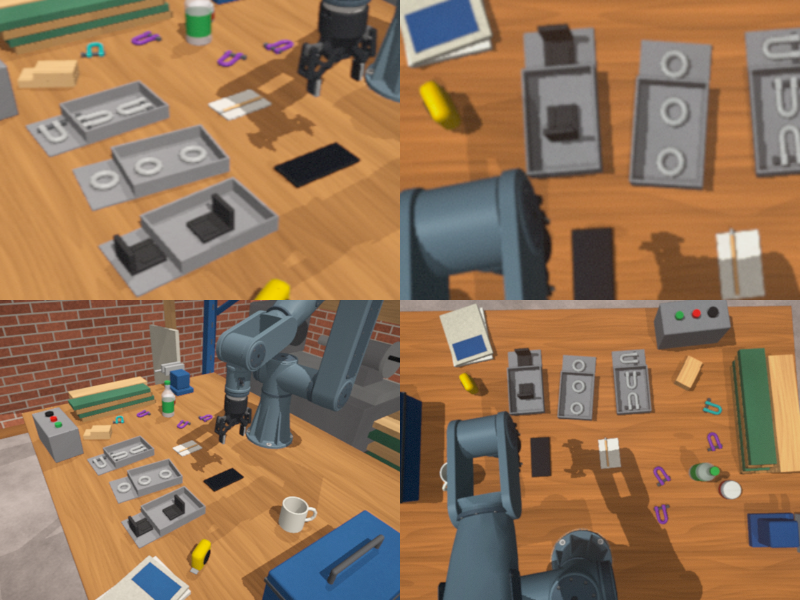

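All five items lie flat and apart in the right trays. The phone, bottle and decoys are untouched, and the gripper is clear.

```bash
python3 -c "
from bench import ctrl
print(ctrl.hand_in())"
```

```text
the job is handed in; nothing more can be done
None
```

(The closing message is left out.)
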